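# Stack electrode plates on the keyed spine of an electrolysis cell

### The arm

A 6-joint arm with a two-finger parallel gripper is mounted at the origin on the work surface. World frame = base frame: x ahead of the robot, y to its left, z up, the work surface at z = 0. Lengths are in m, angles in rad, forces in N, time in s.
With the tool pointing down it reaches from about 0.35 to 0.975 m from the base axis. Payload 4.9 kg.
Tool frame: the origin (TCP) lies at the very end of the fingers, on their centre line; the grasp point (between the pads) lies 19 mm behind it; x points along the fingers, z is the direction in which the jaws open and shut, and the axes are right-handed (so a half turn about x gives the same grasp; the last joint's range is limited). The gripper opens to 85 mm and grips with 20 to 120 N. Pads are 22 mm wide; open, the fingers measure 114 mm over their backs; the gripper's body (76 mm by 85 mm) begins 54 mm behind the grasp point. The pads swing forward as they close: fully open they stand 13 mm farther back than shut.
Start: joints at [-1.4, 0.053, 1.613, -0, 1.476, -0.119], TCP at [0.179, -0.599, 0.231] pointing down, gripper open.
Joint ranges: [-3.01, 3.01], [-1.01, 2.22], [0.06, 2.58], [-1.02, 4.17], [0.09, 2.62], [-3.14, 3.14]. Speed limits (rad/s): [2.57, 2.57, 3.14, 3.14, 3.14, 3.14].

### API

Orientations are given as a unit quaternion [w, x, y, z].
In Python, from plant import manip, vision, job gives the robot as it stands.
- The arm moves only by the tool servo_tool, never from a script. Its arguments are lists of equal length, an entry for each row: "twist": the turn, a rotation vector about the world's x, y, z in rad, a list of three; "xyz": the shift along the world's x, y, z in cm, a list of three; "fingers": the opening, from 0 (shut) to 1 (fully open). In form: {"twist": [[wx, wy, wz], ...], "xyz": [[x, y, z], ...], "fingers": [fingers, ...]}. A call has 1 to 8 rows; each row shifts and turns the commanded pose from where the row before left it; what a row does not reach is not made up. A row lasts 1/8 s, in which the tool goes at most 62.5 mm and 10.7 degrees, less where a joint would pass 70% of its speed; a pose out of reach is approached as far as the arm can. A call with a gripper value outside its range is refused whole. The fingers move at their own pace and stop on an object; the grip force is fixed at half the most. Time passes only in rows, so rows that do not move let the fingers close. It gives the time, the measured TCP pose, the force and the opening at its end, in the units of the state.
- manip.state(): the state, without advancing time (a new reading comes with each control period).
- vision.grab_frame(name): name is "side" or "top"; returns the picture (400x640x3 uint8, red, green, blue); there is no depth.
- vision.get_calibration(name): a dict with "camera_matrix" (3x3 intrinsics, pixels), "origin" and "orientation" of the camera in the world. Camera axes: x right, y up, looking along -z (the intrinsics and any distortion apply to the point x, -y, -z); pixel columns grow to the right and rows downward; lengths in m; the calibration is good to about 2 mm. A picture is of the moment at which its call begins. get_calibration takes no time and is no camera call.
- job.job_done(): hands the job in, once; it reports no verdict.
Trained networks look in the newest picture that a camera, given by its name, has taken for a name from the list of things; names that differ only in an ending like _2 or _b are one class to them, and where a whole thing is asked for, a point or a joint stands for the part that bears it (a point fixed in the world has none). Each returns a list of dicts, best first, with "score" (0 to 1); they miss things now and then, are a little off and sometimes report something else, mostly with a low value. They report only what shows in the picture. A call takes as long as a camera call. They do not tell look-alikes from the thing itself.
- vision.spot_in(camera, label): "extent" ([centre column, centre row, width, height] in pixels, round what is visible of it).
The state is a dict: "time": time; "joint_pos": joint angles; "joint_vel": joint speeds; "joint_efforts": joint torques, N m; "tool_pos": TCP position; "tool_rot": TCP orientation; "contact_force": force on the tool from outside, world axes, zero at the start; "ft_torque": the same for the moment, N m; "gripper_width": opening from 0.0 (shut) to 1.0 (fully open).
Only numpy, scipy, OpenCV 4.12 (cv2) and the standard library are available. Lean on these libraries where they do the work, as an engineer would, in place of code of your own. Each camera call takes 0.05 s, during which the arm holds its last target.

### The job

Build up the electrode stack of the electrolysis cell: first slide the smaller toothed plate over the splined spine, fully home on its pedestal with its tab pointing as nearly as the splines allow at the tall terminal, then the larger plate fully home on top of it with its tab the opposite way, on the short terminal's side. The splines can stand at any angle, so feel for where the teeth drop in, gently, without forcing or knocking the cell. Leave the rack, wash bottle and beaker where they stand, and finish with both plates let go.

Things in the scene. Friction and masses are not known exactly. Their poses are not given: they have to be found in the camera images.
- cell: Fixed grey cell base 190 x 110 x 15 mm, origin under its centre on the bench; +x towards the tall brass terminal (12 mm across, 78 mm from the centre, top 60 mm above the bench), -x towards the short one (top 32 mm high). A round pedestal in the centre (49 mm across, flat top 45 mm above the bench) carries the spine. Over 40 N on it damages it: touch down slower than 20 mm/s.
- spine_base (a point): On the spine's axis at the pedestal top, 45 mm above the bench; axes as the cell's, NOT the splines'. White upright spine: six straight splines 6.5 mm wide, 60 deg apart, 35 mm across tips, root 25 mm. Their angle is not given: one spline lies within 22 deg of the cell's +x. A tab in line with a spline fits, give or take 3 deg. The spine turns only stiffly (about 0.3 N m).
- spine_top (a point): Centre of the spine's top, 85 mm above the bench. Splines run from 45 to 73 mm above the bench; above them a plain cone narrows from 25 to 12 mm across, which centres a plate. A plate not in line rests with its teeth on the spline tops, its metal's centre 76.5 mm above the bench, until turned to match. Axes as the cell's.
- small_plate (a point): Smaller aluminium plate: octagon 54 mm across flats, metal 7 mm thick over a 4 mm white spacer ring (51 mm across). Point: centre of the metal, 7.5 mm above the underside; x along the tab, z up. Grip the flats at +-y (22 mm long). About 60 g. Starts flat on a fixed round grey stand 25 mm high, 49 mm across (foot 70 mm across, 4 mm high). Home: point 52.5 mm above the bench.
- small_tab (a point): Point on the smaller plate's tab, 38 mm from the plate's centre along its x; tab 18 mm wide, ends 46 mm from the centre. In both plates the hole is 38 mm wide with six inward teeth 6 mm wide, tips 13.5 mm from the centre, at 30, 90, 150... deg from the tab; they go between the splines, so a spline lies under the tab's line.
- large_plate (a point): Larger aluminium plate: octagon 66 mm across flats (27 mm long), otherwise like the smaller: metal 7 mm over a 4 mm white spacer ring, same hole and teeth. Point: centre of the metal, 7.5 mm above the underside; x along the tab. Grip the flats at +-y; fingers then pass outside the smaller plate below. About 85 g. Same kind of stand. Home: point 63.5 mm above the bench.
- large_tab (a point): Point on the larger plate's tab, 38 mm from the plate's centre along its x; tab 18 mm wide, ends 46 mm from the centre.
- rack_mid (a point): bystander: green test-tube rack, 75 x 200 mm, tubes 100 mm high; point at its middle 50 mm up
- bottle_mid (a point): bystander: white wash bottle with red cap, 68 mm across, spout to 200 mm high; point at its middle 60 mm up
- beaker_mid (a point): bystander: glass beaker, 72 mm across, 85 mm high; point at its middle 40 mm up
There are look-alikes about, which are no part of the job. Leave any purple look-alike of the cell alone. What is shaped like the part that bears small_plate but purple is not meant.

How it is judged:
On the way, in this order (a step that is already met when the one before it is completed fails the run):
1. smaller plate fully home on the pedestal, tab towards the tall terminal (z of small_plate in the frame of cell between 0.0505 and 0.0547 m and horizontal distance between small_plate and spine_top below 0.004 m and angle between small_plate's own z axis and vertical below 0.08 rad and x of small_tab in the frame of cell above 0.028 m), for 0.2 s.
2. larger plate fully home on the smaller one, tab opposite, towards the short terminal (all of step 1 and z of large_plate in the frame of cell between 0.0615 and 0.0657 m and horizontal distance between large_plate and spine_top below 0.004 m and angle between large_plate's own z axis and vertical below 0.08 rad and x of large_tab in the frame of cell below -0.028 m and horizontal distance between small_tab and large_tab above 0.071 m), for 0.2 s.
At the end, for the whole second after the job is handed in: Smaller plate home on the pedestal, larger on it (heights within 2 mm, centres within 4 mm of the spine's axis, flat); tabs within about 40 deg of the tall and the short terminal's direction respectively, opposite each other (tab points over 71 mm apart); both released (all of step 2); the robot touches nothing.
It fails at once if the cell or its spine pushed with more than 40 N (contact force between cell and anything else above 40 N).
It fails at once if a bystander (rack, wash bottle or beaker) moved by more than 25 mm (distance of any of rack_mid, bottle_mid, beaker_mid from where it was at the start of the episode above 0.025 m).
It also fails if it takes over 72 s, if anything falls off the work surface, if the arm or the gripper's body presses on something with over 40 N, if the wrist force passes 120 N, or if a joint passes its speed limit or range.

## Working session

There is one attempt and no reset: what is moved stays moved. The work goes in short steps, Python scripts to look and compute and a tool call to move; the robot and the scene stay as the last step left them, time stands still between calls to the robot, and variables do not carry over. Pictures are saved under pics/ and viewed, and the job is handed in when it is done.

Besides the shell and the picture viewer there is one more tool, called after "Call:" as name(argument=value, ...), one argument or row to a line, values as JSON. servo_tool: Moves the arm, as the interface text tells. Its arguments: {"type":"object","properties":{"twist":{"type":"array","items":{"type":"array","items":{"type":"number"}}},"xyz":{"type":"array","items":{"type":"array","items":{"type":"number"}}},"fingers":{"type":"array","items":{"type":"number"}}},"required":["twist","xyz","fingers"]}

```bash
mkdir -p pics; ls; python3 - <<'E'
from plant import manip, vision, job
import cv2
for n in("top","side"):
    im=vision.grab_frame(n); cv2.imwrite(f"pics/{n}0.png",im[:,:,::-1])
    c=vision.get_calibration(n); print(n,c)
print(manip.state())
E
```

```text
pics
top {'camera_matrix': array([[382.23125556,   0.        , 312.21099182],
       [  0.        , 382.23125556, 198.33386812],
       [  0.        ,   0.        ,   1.        ]]), 'origin': array([0.48431414, 0.04210827, 0.918438  ]), 'orientation': array([ 0.7114911 ,  0.00523019, -0.02145605, -0.70234799])}
side {'camera_matrix': array([[428.61743642,   0.        , 323.87091971],
       [  0.        , 428.61743642, 201.20194364],
       [  0.        ,   0.        ,   1.        ]]), 'origin': array([0.05884708, 0.691585  , 0.76952999]), 'orientation': array([-0.2748728 , -0.13334197,  0.39157135,  0.86794974])}
{'time': 0.1, 'joint_pos': array([-1.40001105e+00,  5.33197736e-02,  1.61414954e+00, -1.41730659e-05,
        1.47599458e+00, -1.19006748e-01]), 'joint_vel': array([-0.00035772, -0.00038991, -0.00237325,  0.00033288, -0.00062468,
       -0.0009719 ]), 'joint_efforts': array([ 1.19105338e-03, -3.94900954e+01, -3.71360600e+01,  1.51418899e-06,
        3.93377995e-03, -2.95636262e-07]), 'tool_pos': array([ 0.17849236, -0.59838649,  0.23017229]), 'tool_rot': array([ 0.56647207,  0.42301705,  0.56743846, -0.4221132 ]), 'contact_force': array([-0.39530059,  0.49556419,  0.55649483]), 'ft_torque': array([-0.00608369, -0.01804796,  0.00889403]), 'gripper_width': 1.001568929146877}
```

View pics/top0.png

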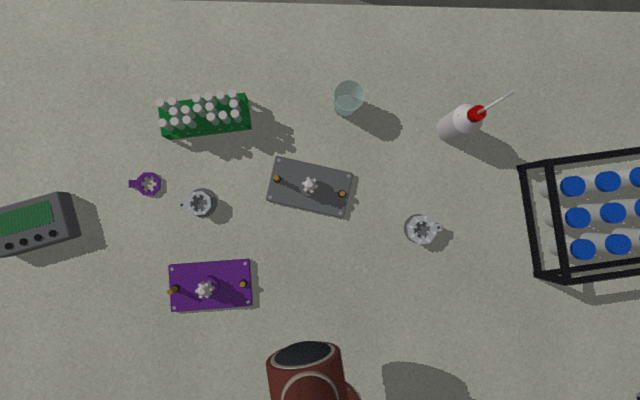

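View pics/side0.png

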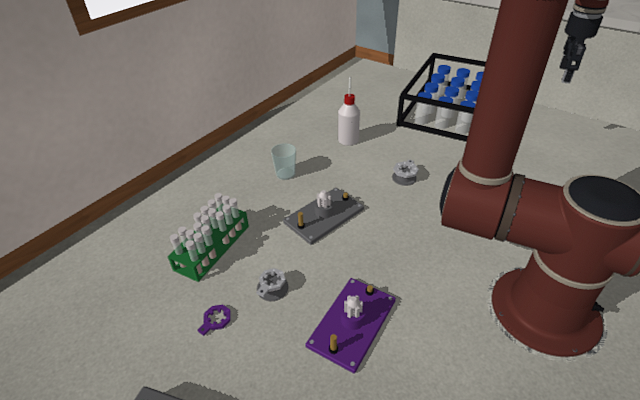

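The candidates in the top view are:
- **Cells:** grey at (310,186) and purple at (210,287). The grey one is meant.
- **Plates:** grey ones on stands at (201,203) and (423,229), and a purple one at (148,184), which is the look-alike.

I'll enlarge these to tell the two plates apart.

```bash
cat > h.py <<'E'
import numpy as np, cv2
from scipy.spatial.transform import Rotation as R
from plant import manip, vision, job
def cal(n):
    c=vision.get_calibration(n); q=c['orientation']
    return c['camera_matrix'],c['origin'],R.from_quat([q[1],q[2],q[3],q[0]]).as_matrix()
def ray(n,u,v):
    K,o,M=cal(n); d=M@np.array([(u-K[0,2])/K[0,0],-(v-K[1,2])/K[1,1],-1]); return o,d
def onz(n,u,v,z):
    o,d=ray(n,u,v); return o+d*(z-o[2])/d[2]
def proj(n,p):
    K,o,M=cal(n); c=M.T@(np.array(p)-o); return np.array([K[0,2]+K[0,0]*c[0]/-c[2],K[1,2]-K[1,1]*c[1]/-c[2]])
E
python3 - <<'E'
from h import *
t=cv2.imread("pics/top0.png"); s=cv2.imread("pics/side0.png")
def cr(im,u,v,r): return cv2.resize(im[v-r:v+r,u-r:u+r],(390,290) if 0 else (290,290),interpolation=cv2.INTER_CUBIC)
a=np.hstack([cr(t,201,203,29),cr(t,423,229,29)])
b=np.hstack([cr(s,271,283,29),cr(s,404,171,29)])
cv2.imwrite("pics/c0.png",np.vstack([a,b]))
cv2.imwrite("pics/cell0.png",cv2.resize(t[145:225,257:363],None,fx=7.4,fy=7.4,interpolation=cv2.INTER_CUBIC))
for l in("cell","small_plate","large_plate","spine_top","small_tab","large_tab"):
  for n in("top","side"):
    print(l,n,[(np.round(d['extent'],1).tolist(),round(d['score'],2)) for d in vision.spot_in(n,l)])
E
```

```text
cell top [([310.4, 189.1, 84.6, 61.1], 0.86), ([211.1, 284.9, 82.1, 53.9], 0.65)]
cell side [([350.6, 325.6, 87.1, 89.4], 0.9), ([322.4, 218.2, 80.9, 53.5], 0.61)]
small_plate top [([143.8, 185.6, 27.5, 22.6], 0.91), ([192.8, 203.4, 29.2, 18.8], 0.54), ([347.8, 97.1, 31.2, 35.6], 0.26)]
small_plate side [([214.4, 320.2, 33.9, 28.8], 0.97), ([269.8, 281.8, 30.1, 32.0], 0.85), ([349.8, 112.8, 20.3, 67.7], 0.41)]
large_plate top []
large_plate side [([405.3, 170.7, 26.2, 21.6], 0.69)]
spine_top top [([211.2, 285.4, 82.6, 53.7], 0.59), ([307.9, 187.4, 88.3, 61.9], 0.57)]
spine_top side [([324.0, 216.7, 76.3, 57.8], 0.85), ([351.0, 325.3, 93.3, 93.4], 0.62)]
small_tab top [([194.8, 203.3, 31.8, 23.4], 0.8), ([308.8, 187.1, 83.3, 59.8], 0.58), ([145.1, 183.3, 31.1, 24.3], 0.54)]
small_tab side [([213.9, 319.2, 33.8, 33.4], 0.91), ([271.1, 282.2, 29.4, 34.9], 0.78)]
large_tab top [([426.9, 228.8, 31.8, 27.4], 0.76)]
large_tab side [([406.2, 167.1, 25.2, 20.9], 0.53)]
```

View pics/c0.png

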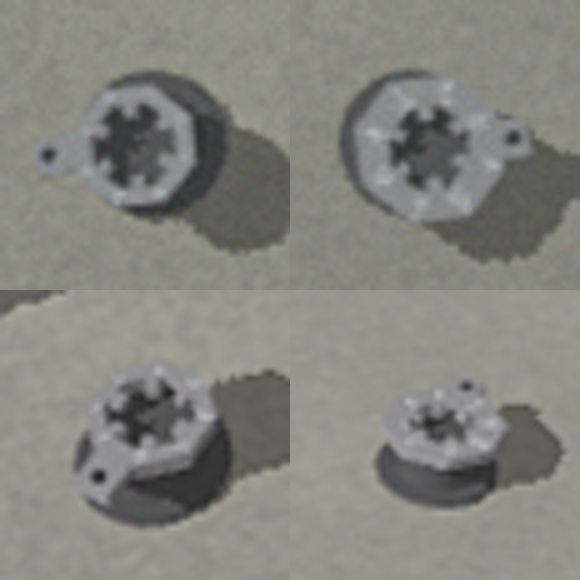

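View pics/cell0.png

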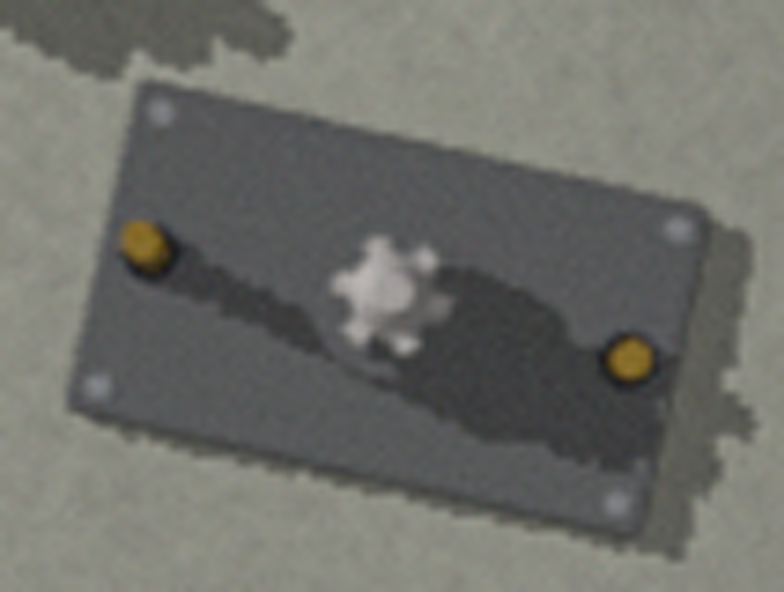

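```bash
cat > fit.py <<'E'
from h import *
from scipy.optimize import minimize
S=8
def plate_polys(af):
    a=af/2/np.cos(np.pi/8); oct_=[(a*np.cos(np.pi/8+k*np.pi/4),a*np.sin(np.pi/8+k*np.pi/4)) for k in range(8)]
    tab=[(af/2-2,-9),(46,-9),(46,9),(af/2-2,9)]
    circ=[(19*np.cos(t),19*np.sin(t)) for t in np.linspace(0,2*np.pi,48)]
    teeth=[]
    for k in range(6):
        t=np.pi/6+k*np.pi/3; c,s=np.cos(t),np.sin(t)
        teeth.append([(c*x-s*y,s*x+c*y) for x,y in((13.5,-3),(19.5,-3),(19.5,3),(13.5,3))])
    return [(oct_,1),(tab,1),(circ,0)]+[(t,1) for t in teeth]
def spine_polys(rot):
    o=[([(12.5*np.cos(t),12.5*np.sin(t)) for t in np.linspace(0,2*np.pi,48)],1)]
    for k in range(6):
        t=rot+k*np.pi/3; c,s=np.cos(t),np.sin(t)
        o.append(([(c*x-s*y,s*x+c*y) for x,y in((10,-3.25),(17.5,-3.25),(17.5,3.25),(10,3.25))],1))
    return o
def circ(r): return [([(r*np.cos(t),r*np.sin(t)) for t in np.linspace(0,2*np.pi,48)],1)]
def slices(cam,roi,x,y,yaw,layers):
    u0,v0,w,h=roi; m=np.zeros((h*S,w*S),np.uint8); K,o,M=cal(cam)
    c,s=np.cos(yaw),np.sin(yaw)
    for polys,z in layers:
        l=np.zeros_like(m)
        for P,val in polys:
            P=np.array(P)/1000; W=np.c_[x+c*P[:,0]-s*P[:,1],y+s*P[:,0]+c*P[:,1],np.full(len(P),z)]
            C=(W-o)@M; px=np.c_[K[0,2]-K[0,0]*C[:,0]/C[:,2],K[1,2]+K[1,1]*C[:,1]/C[:,2]]
            px=((px-[u0,v0]+.5)*S-.5)
            cv2.fillPoly(l,[np.round(px*16).astype(np.int32)],int(val),shift=4)
        m|=l
    return cv2.resize(m.astype(np.float32),(w,h),interpolation=cv2.INTER_AREA)
def ncc(a,b,wt):
    w=wt/wt.sum(); a=a-(a*w).sum(); b=b-(b*w).sum()
    return (a*b*w).sum()/np.sqrt((a*a*w).sum()*(b*b*w).sum()+1e-9)
def score(cam,img,p,lay,pad=3):
    c=proj(cam,[p[0],p[1],.05]).astype(int); r=34; roi=(c[0]-r,c[1]-r,2*r,2*r)
    g=img[roi[1]:roi[1]+2*r,roi[0]:roi[0]+2*r].astype(np.float32)
    m=slices(cam,roi,p[0],p[1],p[2],lay)
    wt=cv2.dilate((m>.3).astype(np.uint8),np.ones((2*pad+1,)*2)).astype(np.float32)
    return ncc(m,g,wt)
def fit(imgs,lay,p0,yaws,pad=3,lay_f=None):
    best=None
    for yw in yaws:
        f=lambda q:-sum(score(c,im,(p0[0]+q[0]/100,p0[1]+q[1]/100,yw+q[2]/5),lay,pad) for c,im in imgs.items())
        r=minimize(f,[0,0,0],method='Nelder-Mead',options=dict(initial_simplex=[[0,0,0],[.5,0,0],[0,.5,0],[0,0,.5]],xatol=.003,fatol=1e-5))
        if best is None or r.fun<best[0]: best=(r.fun,p0[0]+r.x[0]/100,p0[1]+r.x[1]/100,yw+r.x[2]/5)
    return np.array(best)
E
python3 - <<'E'
from fit import *
T=cv2.cvtColor(cv2.imread("pics/top0.png"),cv2.COLOR_BGR2GRAY);Sd=cv2.cvtColor(cv2.imread("pics/side0.png"),cv2.COLOR_BGR2GRAY)
I={'top':T,'side':Sd}
def lp(af): return [(plate_polys(af),z) for z in(.029,.0325,.036)]
for nm,af,uv,tab in(("small",54,(200,203),(181,205)),("large",66,(421,229),(438,228))):
    p=onz('top',*uv,.036);q=onz('top',*tab,.036); yw=np.arctan2(q[1]-p[1],q[0]-p[0])
    for k in({'top':T},{'side':Sd},I):
        print(nm,list(k),np.round(fit(k,lp(af),p,[yw-.2,yw,yw+.2]),4))
# terminals
c0=(257,145);f=7.4
tall=onz('top',257+146/f,145+243/f,.060);sh=onz('top',257+631/f,145+358/f,.032)
print("tall",tall,"short",sh,"dist",np.linalg.norm((tall-sh)[:2]),"yaw",np.arctan2(*(tall-sh)[[1,0]]),"mid",(tall+sh)/2)
mid=(tall+sh)/2;yaw=np.arctan2(*(tall-sh)[[1,0]])
sp=lambda:[(spine_polys(0),z) for z in np.linspace(.047,.073,6)]+[(circ(12.5),.074),(circ(9),.08),(circ(6),.085)]
for k in({'top':T},{'side':Sd},I):
    for y in np.arange(-.5,.51,.2): print(list(k),np.round(fit(k,sp(),mid,[yaw+y]),4))
E
```

```text
small ['top'] [-0.5372  0.5048  0.2848  1.6464]
small ['side'] [-0.3958  0.5052  0.283   1.719 ]
small ['top', 'side'] [-0.925   0.5047  0.2845  1.6891]
large ['top'] [-0.6272  0.4494 -0.2336 -1.4276]Traceback (most recent call last):
  File "<stdin>", line 8, in <module>
  File "fit.py", line 45, in fit
    r=minimize(f,[0,0,0],method='Nelder-Mead',options=dict(initial_simplex=[[0,0,0],[.5,0,0],[0,.5,0],[0,0,.5]],xatol=.003,fatol=1e-5))
    res = _minimize_neldermead(fun, x0, args, callback, bounds=bounds,
                               **options)
    fxr = func(xr)
    fx = function(np.copy(x), *(wrapper_args + args))
  File "fit.py", line 44, in <lambda>
    f=lambda q:-sum(score(c,im,(p0[0]+q[0]/100,p0[1]+q[1]/100,yw+q[2]/5),lay,pad) for c,im in imgs.items())
                ~~~^^^^^^^^^^^^^^^^^^^^^^^^^^^^^^^^^^^^^^^^^^^^^^^^^^^^^^^^^^^^^^^^^^^^^^^^^^^^^^^^^^^^^^^^
  File "fit.py", line 44, in <genexpr>
    f=lambda q:-sum(score(c,im,(p0[0]+q[0]/100,p0[1]+q[1]/100,yw+q[2]/5),lay,pad) for c,im in imgs.items())
                    ~~~~~^^^^^^^^^^^^^^^^^^^^^^^^^^^^^^^^^^^^^^^^^^^^^^^^^^^^^^^^
  File "fit.py", line 38, in score
    m=slices(cam,roi,p[0],p[1],p[2],lay)
  File "fit.py", line 21, in slices
    u0,v0,w,h=roi; m=np.zeros((h*S,w*S),np.uint8); K,o,M=cal(cam)
                                                         ~~~^^^^^
  File "h.py", line 5, in cal
    c=vision.get_calibration(n); q=c['orientation']
ValueError: time passes only in moves, steps and waits
```

```bash
sed -i 's/^def cal(n):/import functools\n@functools.lru_cache(None)\ndef cal(n):/' h.py
cat > run1.py <<'E'
from fit import *
T=cv2.cvtColor(cv2.imread("pics/top0.png"),cv2.COLOR_BGR2GRAY);Sd=cv2.cvtColor(cv2.imread("pics/side0.png"),cv2.COLOR_BGR2GRAY)
I={'top':T,'side':Sd}
def lp(af): return [(plate_polys(af),z) for z in(.029,.0325,.036)]
vis=[]
def show(cam,p,lay):
    c=proj(cam,[p[0],p[1],.05]).astype(int); r=34; roi=(c[0]-r,c[1]-r,2*r,2*r)
    m=slices(cam,roi,p[0],p[1],p[2],lay); g=I[cam][roi[1]:roi[1]+68,roi[0]:roi[0]+68]
    g=cv2.cvtColor(cv2.resize(g,(260,260),interpolation=cv2.INTER_CUBIC),cv2.COLOR_GRAY2BGR)
    mm=(cv2.resize(m,(260,260))>.5).astype(np.uint8)
    cv2.drawContours(g,cv2.findContours(mm,cv2.RETR_LIST,cv2.CHAIN_APPROX_NONE)[0],-1,(0,0,255),1); return g
col=[]
for nm,af,uv,tab in(("small",54,(200,203),(181,205)),("large",66,(421,229),(438,228))):
    p=onz('top',*uv,.036);q=onz('top',*tab,.036); yw=np.arctan2(q[1]-p[1],q[0]-p[0])
    for k in({'top':T},{'side':Sd},I):
        b=fit(k,lp(af),p,[yw-.2,yw,yw+.2]); print(nm,list(k),np.round(b,4))
    col.append(np.vstack([show(c,b[1:],lp(af)) for c in I]))
f=7.4
tall=onz('top',257+146/f,145+243/f,.060);sh=onz('top',257+631/f,145+358/f,.032)
mid=(tall+sh)/2;yaw=np.arctan2(*(tall-sh)[[1,0]])
print("tall",tall,"short",sh,"dist",np.linalg.norm((tall-sh)[:2]),"yaw",yaw,"mid",mid)
sp=lambda:[(spine_polys(0),z) for z in np.linspace(.047,.073,6)]+[(circ(12.5),.074),(circ(9),.08),(circ(6),.085)]
for k in({'top':T},{'side':Sd},I):
    bb=[fit(k,sp(),mid,[yaw+y]) for y in (-.4,-.2,0,.2,.4)]
    for b in bb: print(list(k),np.round(b,4))
    b=min(bb,key=lambda b:b[0])
col.append(np.vstack([show(c,b[1:],sp()) for c in I]))
cv2.imwrite("pics/fit0.png",np.hstack(col))
E
python3 run1.py
```

```text
small ['top'] [-0.5372  0.5048  0.2848  1.6464]
small ['side'] [-0.3958  0.5052  0.283   1.719 ]
small ['top', 'side'] [-0.925   0.5047  0.2845  1.6891]
large ['top'] [-0.6272  0.4494 -0.2336 -1.4276]
large ['side'] [-0.4605  0.4516 -0.2328 -1.2315]
large ['top', 'side'] [-1.0556  0.4503 -0.2338 -1.443 ]
tall [0.56189446 0.10294882 0.06      ] short [ 0.53039659 -0.04783974  0.032     ] dist 0.15404319892449678 yaw 1.364869722074735 mid [0.54614552 0.02755454 0.046     ]
['top'] [-0.6923  0.5529  0.0343  0.8059]
['top'] [-0.826   0.5482  0.0297  1.3434]
['top'] [-0.8267  0.5483  0.0299  1.3423]
['top'] [-0.8268  0.5482  0.0299  1.3441]
['top'] [-0.8266  0.5481  0.03    1.3539]
['side'] [-0.5294  0.5477  0.0299  1.0546]
['side'] [-0.5442  0.5493  0.0301  1.1507]
['side'] [-0.5431  0.5497  0.031   1.2919]
['side'] [-0.5502  0.5501  0.0313  1.5384]
['side'] [-0.5158  0.5484  0.0347  1.7647]
['top', 'side'] [-1.1654  0.5473  0.0343  0.986 ]
['top', 'side'] [-1.3798  0.5487  0.0298  1.3577]
['top', 'side'] [-1.3755  0.5483  0.0302  1.3196]
['top', 'side'] [-1.3782  0.5482  0.0305  1.3395]
['top', 'side'] [-1.3756  0.5482  0.0301  1.3333]
```

View pics/fit0.png

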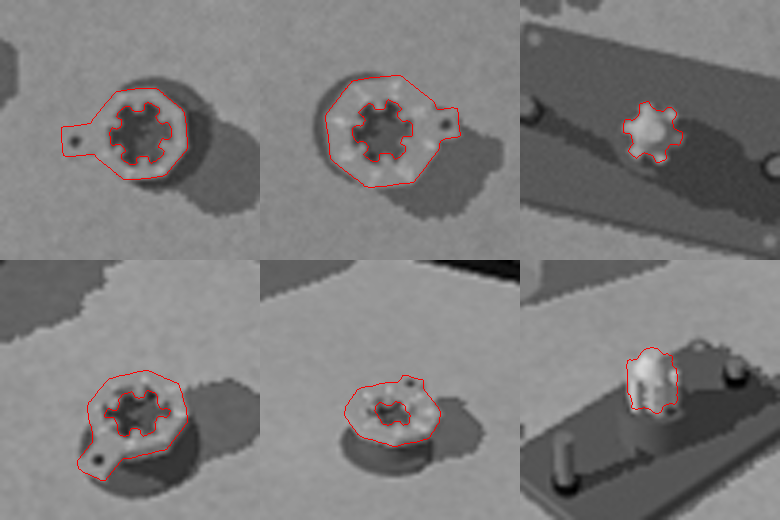

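Both fits sit well on the pictures. The plate at (200,203) measures 54 mm across and is the small one. The one at (421,229) measures 66 mm and is the large one. The cell's tall terminal is on the left, at (277,178).

```bash
python3 - <<'E'
from h import *
q=manip.state()['tool_rot'];M=R.from_quat([q[1],q[2],q[3],q[0]]).as_matrix();print(np.round(M,3),"jaw yaw",np.arctan2(M[1,2],M[0,2]))
for n,u,v,z in(("bottle",462,120,.06),("rackbot",250,128,.0),("beaker",347,100,.04),("rack",205,115,.05)): print(n,onz('top',u,v,z))
E
```

```text
[[ 0.     0.958  0.286]
 [-0.     0.286 -0.958]
 [-1.    -0.     0.   ]] jaw yaw -1.2810296607239244
bottle [ 0.70066336 -0.31770498  0.06      ]
rackbot [0.68693583 0.17349228 0.        ]
beaker [ 0.74775637 -0.05598514  0.04      ]
rack [0.70393712 0.26903333 0.05      ]
```

Call:
servo_tool(
  twist=[
    [0,0,0.06],
    [0,0,0.06],
    [0,0,0.06],
    [0,0,0.06],
    [0,0,0.06],
    [0,0,0.06],
    [0,0,0.06],
    [0,0,0.06],
  ],
  xyz=[
    [3.3,4.8,0],
    [3.3,4.8,0],
    [3.3,4.8,0],
    [3.3,4.8,0],
    [3.3,4.8,0],
    [3.3,4.8,0],
    [3.3,4.8,0],
    [3.3,4.8,0],
  ],
  fingers=[1,1,1,1,1,1,1,1],
)

```text
time: 1.7
tool_pos: [0.4435, -0.2133, 0.2317]
tool_rot: [0.652, 0.275, 0.651, -0.275]
contact_force: [1.1, -0.2, -0.0]
gripper_width: 1.0
```

Call:
servo_tool(
  twist=[
    [0,0,0.09],
    [0,0,0.09],
    [0,0,0.09],
    [0,0,0.09],
    [0,0,0.09],
    [0,0,0.09],
    [0,0,0.09],
    [0,0,0.09],
  ],
  xyz=[
    [0.7,5.6,0],
    [0.7,5.6,0],
    [0.7,5.6,0],
    [0.7,5.6,0],
    [0.7,5.6,0],
    [0.7,5.6,0],
    [0.7,5.6,0],
    [0.7,5.6,0],
  ],
  fingers=[1,1,1,1,1,1,1,1],
)

```text
time: 2.7
tool_pos: [0.4986, 0.2351, 0.2317]
tool_rot: [0.707, 0.028, 0.706, -0.027]
contact_force: [0.4, -0.7, 1.0]
gripper_width: 1.0
```

```bash
cat >> h.py <<'E'
def tool():
    s=manip.state();q=s['tool_rot'];M=R.from_quat([q[1],q[2],q[3],q[0]]).as_matrix()
    print("t",round(s['time'],2),"pos",np.round(s['tool_pos'],4),"jaw",round(np.arctan2(M[1,2],M[0,2]),4),"tilt",np.round(M[:,0],3),"F",np.round(s['contact_force'],1),"Tq",np.round(s['ft_torque'],2),"w",round(s['gripper_width'],3),"j",np.round(s['joint_pos'],2))
E
python3 -c "from h import *;tool()"
```

```text
t 2.7 pos [0.4986 0.2351 0.2317] jaw -0.0777 tilt [ 0.001  0.    -1.   ] F [ 0.4 -0.7  1. ] Tq [-0.02 -0.01  0.02] w 1.0 j [ 0.31 -0.12  1.78 -0.    1.48  0.38]
```

Call:
servo_tool(
  twist=[
    [0,0,0.042],
    [0,0,0.042],
    [0,0,0.042],
    [0,0,0.042],
    [0,0,0],
    [0,0,0],
  ],
  xyz=[
    [0.15,1.23,-3],
    [0.15,1.23,-3],
    [0.15,1.23,-4],
    [0.15,1.25,-4],
    [0,0,-3],
    [0,0,0],
  ],
  fingers=[1,1,1,1,1,1],
)

```text
time: 3.45
tool_pos: [0.5023, 0.2817, 0.0583]
tool_rot: [0.704, -0.032, 0.709, 0.03]
contact_force: [-0.1, 0.0, -0.2]
gripper_width: 0.997
```

```bash
python3 - <<'E'
from h import *
tool()
p=manip.state()['tool_pos']
o=[]
for n in("top","side"):
    im=vision.grab_frame(n)[:,:,::-1].copy(); u,v=proj(n,[.505,.2845,.06]).astype(int); o.append(cv2.resize(im[v-50:v+50,u-50:u+50],(390,390),interpolation=cv2.INTER_CUBIC))
cv2.imwrite("pics/g1.png",np.hstack(o))
E
```

```text
t 3.45 pos [0.5023 0.2817 0.0583] jaw 0.0871 tilt [-0.006 -0.002 -1.   ] F [-0.1  0.  -0.2] Tq [0.02 0.   0.01] w 0.997 j [0.38 0.11 1.86 0.   1.18 0.29]
```

View pics/g1.png

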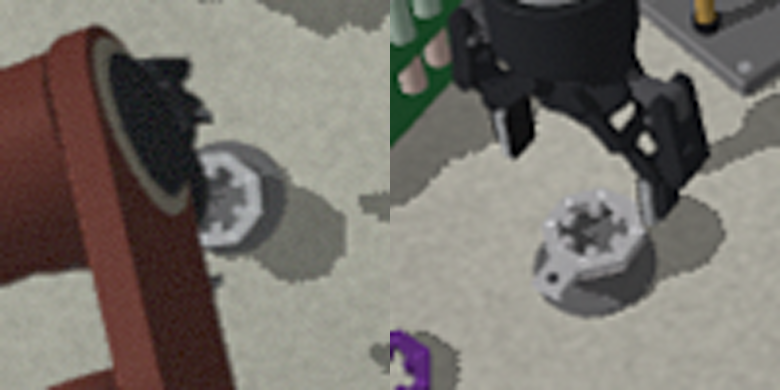

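Call:
servo_tool(
  twist=[
    [0,0,0],
    [0,0,0],
    [0,0,0],
    [0,0,0],
    [0,0,0],
  ],
  xyz=[
    [0.25,0.28,0],
    [0,0,-2],
    [0,0,-2],
    [0,0,-0.8],
    [0,0,0],
  ],
  fingers=[1,1,1,1,1],
)

```text
time: 4.18
tool_pos: [0.506, 0.2848, 0.0116]
tool_rot: [0.705, -0.031, 0.707, 0.03]
contact_force: [0.1, 0.5, 0.7]
gripper_width: 0.998
```

```bash
python3 - <<'E'
from h import *
tool()
o=[]
for n in("top","side"):
    im=vision.grab_frame(n)[:,:,::-1].copy(); u,v=proj(n,[.505,.2845,.04]).astype(int); o.append(cv2.resize(im[v-40:v+40,u-40:u+40],(390,390),interpolation=cv2.INTER_CUBIC))
cv2.imwrite("pics/g2.png",np.hstack(o))
E
```

```text
t 4.17 pos [0.506  0.2848 0.0116] jaw 0.087 tilt [-0.003 -0.001 -1.   ] F [0.1 0.5 0.7] Tq [ 0.01  0.02 -0.03] w 0.998 j [ 0.38  0.19  1.86 -0.    1.1   0.3 ]
```

View pics/g2.png

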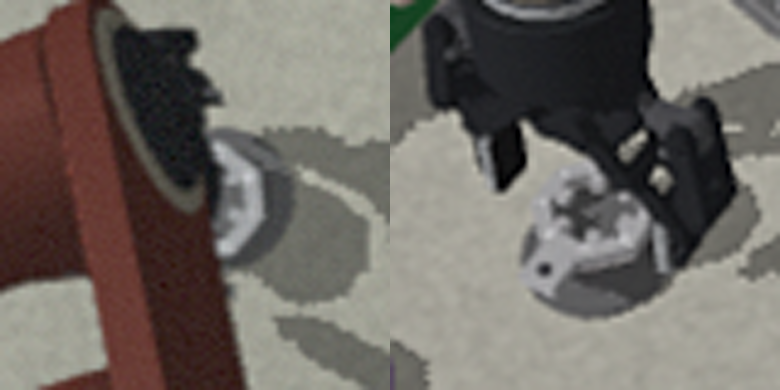

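The fingers straddle the plate's ±y flats. I'll close on it now.

Call:
servo_tool(
  twist=[
    [0,0,0],
    [0,0,0],
    [0,0,0],
    [0,0,0],
    [0,0,0],
    [0,0,0],
    [0,0,0],
    [0,0,0],
  ],
  xyz=[
    [0,0,0],
    [0,0,0],
    [0,0,0],
    [0,0,0],
    [0,0,0],
    [0,0,0],
    [0,0,0],
    [0,0,0],
  ],
  fingers=[0.55,0.5,0.4,0.3,0.2,0.1,0.0,0.0],
)

```text
time: 5.28
tool_pos: [0.5079, 0.2856, 0.0145]
tool_rot: [0.707, -0.031, 0.706, 0.031]
contact_force: [-1.6, -0.3, 6.2]
gripper_width: 0.616
```

```bash
python3 - <<'E'
from h import *
tool()
E
```

```text
t 5.28 pos [0.5079 0.2856 0.0145] jaw 0.087 tilt [ 0.001  0.001 -1.   ] F [-1.6 -0.3  6.2] Tq [-0.04  0.27  0.05] w 0.616 j [0.38 0.18 1.86 0.   1.1  0.3 ]
```

Call:
servo_tool(
  twist=[
    [0,0,0],
    [0,0,0],
    [0,0,0],
    [0,0,0],
    [0,0,0],
    [0,0,-0.05],
    [0,0,-0.05],
    [0,0,-0.05],
  ],
  xyz=[
    [0,0,0.5],
    [0,0,1],
    [0,0,2],
    [0,0,3],
    [0,0,3],
    [0.5,-3.5,2],
    [0.5,-3.5,0],
    [0.5,-3.5,0],
  ],
  fingers=[0,0,0,0,0,0,0,0],
)

```text
time: 6.28
tool_pos: [0.5228, 0.1795, 0.1305]
tool_rot: [0.708, 0.023, 0.706, -0.022]
contact_force: [-0.1, -0.0, -0.9]
gripper_width: 0.618
```

Call:
servo_tool(
  twist=[
    [0,0,-0.05],
    [0,0,-0.05],
    [0,0,-0.05],
    [0,0,-0.015],
    [0,0,0],
    [0,0,0],
  ],
  xyz=[
    [0.5,-3.5,0],
    [0.5,-3.5,0],
    [0.5,-3.5,0],
    [0.5,-3,0],
    [0.5,-1.5,0],
    [0,0,0],
  ],
  fingers=[0,0,0,0,0,0],
)

```text
time: 7.02
tool_pos: [0.5476, 0.0298, 0.1291]
tool_rot: [0.703, 0.081, 0.702, -0.081]
contact_force: [0.2, 0.2, 0.4]
gripper_width: 0.615
```

```bash
python3 - <<'E'
from h import *
tool()
o=[]
for n in("top","side"):
    im=vision.grab_frame(n)[:,:,::-1].copy(); cv2.imwrite(f"pics/{n}3.png",im);u,v=proj(n,[.548,.03,.10]).astype(int); o.append(cv2.resize(im[v-45:v+45,u-45:u+45],(390,390),interpolation=cv2.INTER_CUBIC))
cv2.imwrite("pics/g3.png",np.hstack(o))
E
```

```text
t 7.03 pos [0.5476 0.0298 0.1291] jaw -0.2292 tilt [ 0.001  0.    -1.   ] F [0.2 0.2 0.4] Tq [-0.01  0.05 -0.06] w 0.615 j [-0.08 -0.04  1.89  0.    1.3   0.15]
```

View pics/g3.png

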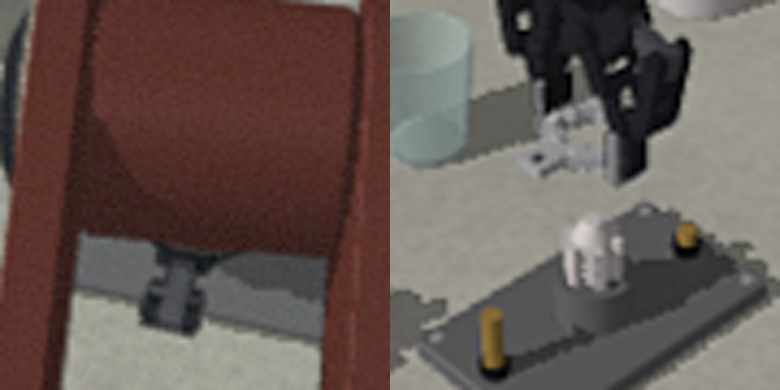

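```bash
cat > ov.py <<'E'
from fit import *
import sys
# overlay expected plate: args pic out x y zc tabyaw af
def ov(pic,out,p,zc,yaw,af,extra=True,zoom=11,r=34):
    im=cv2.imread(pic); c=proj('side',[p[0],p[1],zc-.02]).astype(int); roi=(c[0]-r,c[1]-r,2*r,2*r)
    g0=cv2.resize(im[roi[1]:roi[1]+2*r,roi[0]:roi[0]+2*r],None,fx=8,fy=8,interpolation=cv2.INTER_CUBIC); g=g0.copy()
    for lay,col in (([(plate_polys(af),zc+d) for d in(-.0035,0,.0035)],(0,0,255)),([(circ(12.5),.073)],(0,255,0)),([(circ(6),.085)],(0,255,0))):
        q=p if col==(0,0,255) else (.5483,.0300)
        m=slices('side',roi,q[0],q[1],yaw,lay); mm=(cv2.resize(m,g.shape[1::-1])>.5).astype(np.uint8)
        cv2.drawContours(g,cv2.findContours(mm,cv2.RETR_LIST,cv2.CHAIN_APPROX_NONE)[0],-1,col,1)
    cv2.imwrite(out,g)
E
python3 - <<'E'
from ov import *
ov("pics/side3.png","pics/o3.png",(.5476,.0298),.147,1.3416,54)
E
```

```text
(no output)
```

View pics/o3.png

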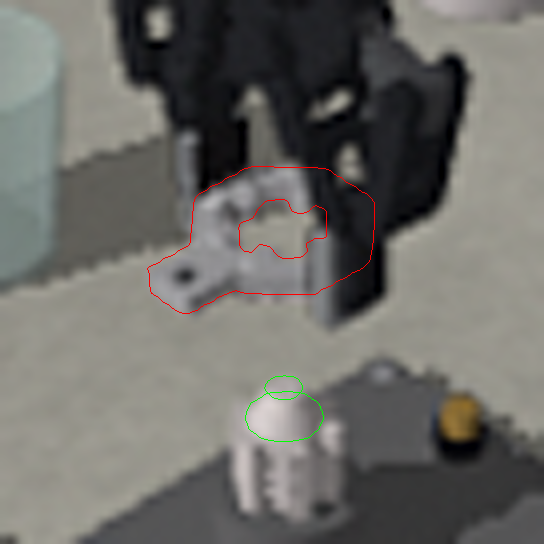

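Call:
servo_tool(
  twist=[
    [0,0,0],
    [0,0,0],
    [0,0,0],
    [0,0,0],
    [0,0,0],
    [0,0,0],
    [0,0,0],
  ],
  xyz=[
    [0.05,0,-1.5],
    [0,0,-1.5],
    [0,0,-1],
    [0,0,-0.6],
    [0,0,-0.2],
    [0,0,-0.2],
    [0,0,0],
  ],
  fingers=[0,0,0,0,0,0,0],
)

```text
time: 8.0
tool_pos: [0.5478, 0.0302, 0.0786]
tool_rot: [0.703, 0.08, 0.702, -0.08]
contact_force: [0.7, -0.1, -1.0]
gripper_width: 0.617
```

```bash
python3 - <<'E'
from ov import *
tool()
p=manip.state()['tool_pos']
im=vision.grab_frame('side')[:,:,::-1]; cv2.imwrite("pics/side4.png",im)
ov("pics/side4.png","pics/o4.png",p[:2],p[2]+.018,1.3416,54)
E
```

```text
t 8.0 pos [0.5478 0.0302 0.0786] jaw -0.228 tilt [ 0.001 -0.    -1.   ] F [ 0.7 -0.1 -1. ] Tq [-0.03  0.02 -0.01] w 0.617 j [-0.08  0.02  1.92  0.    1.21  0.15]
```

View pics/o4.png

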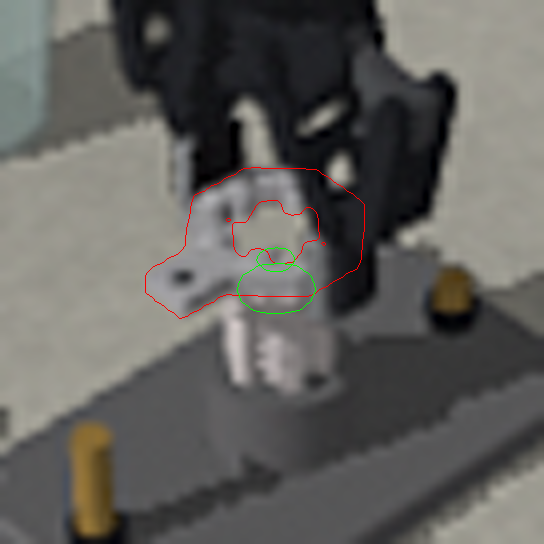

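Call:
servo_tool(
  twist=[
    [0,0,0],
    [0,0,0],
    [0,0,0],
    [0,0,0],
    [0,0,0],
    [0,0,0],
    [0,0,0],
    [0,0,0],
  ],
  xyz=[
    [0,0,-0.22],
    [0,0,-0.22],
    [0,0,-0.22],
    [0,0,-0.22],
    [0,0,-0.22],
    [0,0,-0.22],
    [0,0,-0.22],
    [0,0,0],
  ],
  fingers=[0,0,0,0,0,0,0,0],
)

```text
time: 9.05
tool_pos: [0.5474, 0.0303, 0.0627]
tool_rot: [0.702, 0.08, 0.703, -0.08]
contact_force: [0.3, 0.5, -0.7]
gripper_width: 0.619
```

```bash
python3 -c "from h import *;tool()"
```

```text
t 9.05 pos [0.5474 0.0303 0.0627] jaw -0.228 tilt [-0.  0. -1.] F [ 0.3  0.5 -0.7] Tq [-0.02 -0.    0.01] w 0.619 j [-0.08  0.04  1.92 -0.    1.18  0.15]
```

Call:
servo_tool(
  twist=[
    [0,0,0],
    [0,0,0],
    [0,0,0],
    [0,0,0],
    [0,0,0],
    [0,0,0],
  ],
  xyz=[
    [0,0,-0.12],
    [0,0,-0.12],
    [0,0,-0.12],
    [0,0,-0.12],
    [0,0,-0.1],
    [0,0,0],
  ],
  fingers=[0,0,0,0,0,0],
)

```text
time: 9.8
tool_pos: [0.5475, 0.0303, 0.057]
tool_rot: [0.702, 0.08, 0.703, -0.08]
contact_force: [0.6, -0.1, -1.1]
gripper_width: 0.61
```

```bash
python3 -c "from h import *;tool()"
```

```text
t 9.8 pos [0.5475 0.0303 0.057 ] jaw -0.228 tilt [-0.  0. -1.] F [ 0.6 -0.1 -1.1] Tq [-0.05 -0.05  0.02] w 0.61 j [-0.08  0.05  1.93  0.    1.17  0.15]
```

Call:
servo_tool(
  twist=[
    [0,0,0],
    [0,0,0],
    [0,0,0],
  ],
  xyz=[
    [0,0,-0.1],
    [0,0,-0.1],
    [0,0,0],
  ],
  fingers=[0,0,0],
)

```text
time: 10.18
tool_pos: [0.5475, 0.0303, 0.055]
tool_rot: [0.702, 0.08, 0.703, -0.08]
contact_force: [0.5, -0.1, 0.5]
gripper_width: 0.615
```

```bash
python3 - <<'E'
from ov import *
tool()
p=manip.state()['tool_pos']
im=vision.grab_frame('side')[:,:,::-1]; cv2.imwrite("pics/side5.png",im)
ov("pics/side5.png","pics/o5.png",p[:2],p[2]+.018,1.3416,54)
E
```

```text
t 10.18 pos [0.5475 0.0303 0.055 ] jaw -0.228 tilt [-0.  0. -1.] F [ 0.5 -0.1  0.5] Tq [-0.03  0.   -0.05] w 0.615 j [-0.08  0.05  1.93 -0.    1.16  0.15]
```

View pics/o5.png

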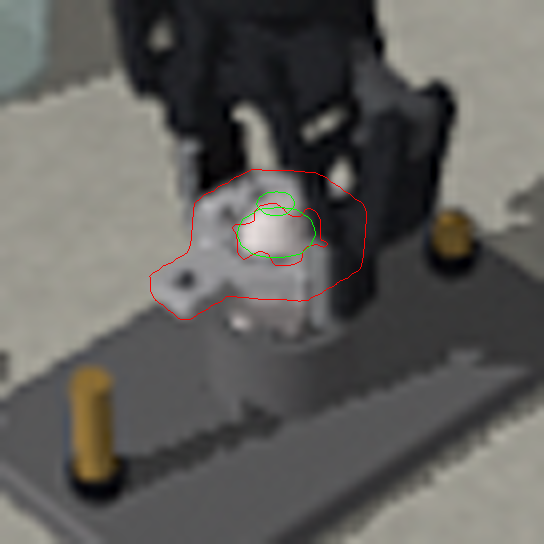

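Call:
servo_tool(
  twist=[
    [0,0,0],
    [0,0,0],
    [0,0,0],
    [0,0,0],
    [0,0,0],
  ],
  xyz=[
    [0,0,-0.12],
    [0,0,-0.12],
    [0,0,-0.12],
    [0,0,-0.12],
    [0,0,0],
  ],
  fingers=[0,0,0,0,0],
)

```text
time: 10.85
tool_pos: [0.5475, 0.0303, 0.0501]
tool_rot: [0.702, 0.08, 0.703, -0.08]
contact_force: [-0.4, -0.4, -0.0]
gripper_width: 0.617
```

```bash
python3 -c "from h import *;tool()"
```

```text
t 10.85 pos [0.5475 0.0303 0.0501] jaw -0.228 tilt [-0.  0. -1.] F [-0.4 -0.4 -0. ] Tq [-0.    0.03  0.02] w 0.617 j [-0.08  0.06  1.93  0.    1.15  0.15]
```

Call:
servo_tool(
  twist=[
    [0,0,0],
    [0,0,0],
    [0,0,0],
    [0,0,0],
    [0,0,0],
    [0,0,0],
    [0,0,0],
    [0,0,0],
  ],
  xyz=[
    [0,0,-0.18],
    [0,0,-0.18],
    [0,0,-0.18],
    [0,0,-0.18],
    [0,0,-0.18],
    [0,0,-0.18],
    [0,0,-0.12],
    [0,0,0],
  ],
  fingers=[0,0,0,0,0,0,0,0],
)

```text
time: 11.85
tool_pos: [0.5475, 0.0303, 0.0382]
tool_rot: [0.702, 0.08, 0.703, -0.08]
contact_force: [0.6, 0.8, -1.0]
gripper_width: 0.614
```

```bash
python3 - <<'E'
from ov import *
tool()
p=manip.state()['tool_pos']
im=vision.grab_frame('side')[:,:,::-1]; cv2.imwrite("pics/side6.png",im)
ov("pics/side6.png","pics/o6.png",p[:2],p[2]+.018,1.3416,54)
E
```

```text
t 11.85 pos [0.5475 0.0303 0.0382] jaw -0.228 tilt [-0.  0. -1.] F [ 0.6  0.8 -1. ] Tq [-0.06 -0.02 -0.03] w 0.614 j [-0.08  0.07  1.93 -0.    1.13  0.15]
```

View pics/o6.png

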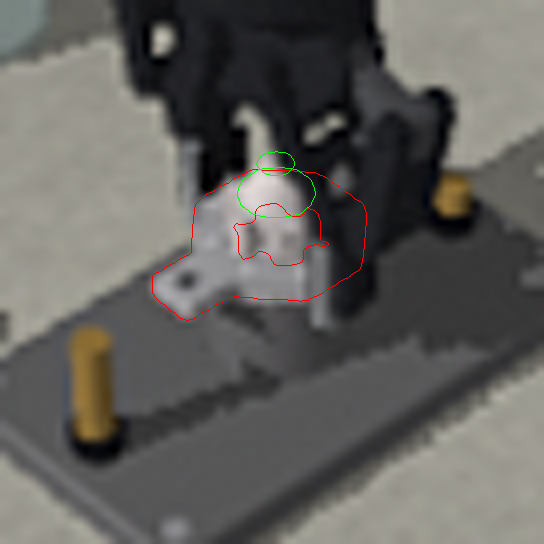

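The plate slid over the splines without any force, and its centre is now about 56 mm up. I'll bring it down gently for the last few millimetres.

Call:
servo_tool(
  twist=[
    [0,0,0],
    [0,0,0],
    [0,0,0],
    [0,0,0],
    [0,0,0],
  ],
  xyz=[
    [0,0,-0.1],
    [0,0,-0.1],
    [0,0,-0.1],
    [0,0,-0.1],
    [0,0,0],
  ],
  fingers=[0,0,0,0,0],
)

```text
time: 12.52
tool_pos: [0.5477, 0.0303, 0.0345]
tool_rot: [0.703, 0.08, 0.703, -0.08]
contact_force: [-1.3, -0.0, 1.3]
gripper_width: 0.612
```

```bash
python3 -c "from h import *;tool()"
```

```text
t 12.53 pos [0.5477 0.0303 0.0345] jaw -0.228 tilt [-0. -0. -1.] F [-1.3 -0.   1.3] Tq [-0.01  0.15 -0.04] w 0.612 j [-0.08  0.08  1.94 -0.    1.13  0.15]
```

Call:
servo_tool(
  twist=[
    [0,0,0],
    [0,0,0],
    [0,0,0],
  ],
  xyz=[
    [0,0,-0.06],
    [0,0,-0.04],
    [0,0,0],
  ],
  fingers=[0,0,0],
)

```text
time: 12.9
tool_pos: [0.5477, 0.0303, 0.0344]
tool_rot: [0.702, 0.08, 0.703, -0.08]
contact_force: [-5.1, 0.1, 8.1]
gripper_width: 0.616
```

```bash
python3 -c "from h import *;tool()"
```

```text
t 12.9 pos [0.5477 0.0303 0.0344] jaw -0.2279 tilt [-0.001 -0.    -1.   ] F [-5.1  0.1  8.1] Tq [-0.02  0.72 -0.01] w 0.616 j [-0.08  0.08  1.94 -0.    1.13  0.15]
```

It's seated: 8 N at exactly the expected height. I'll release and lift clear.

Call:
servo_tool(
  twist=[
    [0,0,0],
    [0,0,0],
    [0,0,0],
    [0,0,0],
    [0,0,0],
  ],
  xyz=[
    [0,0,0.07],
    [0,0,0],
    [0,0,0],
    [0,0,0],
    [0,0,0],
  ],
  fingers=[0.7,0.8,0.9,1,1],
)

```text
time: 13.52
tool_pos: [0.5475, 0.0303, 0.0339]
tool_rot: [0.702, 0.08, 0.703, -0.08]
contact_force: [0.3, 0.5, -0.3]
gripper_width: 1.002
```

```bash
python3 -c "from h import *;tool()"
```

```text
t 13.53 pos [0.5475 0.0303 0.0339] jaw -0.2281 tilt [-0.  0. -1.] F [ 0.3  0.5 -0.3] Tq [-0.02 -0.02  0.01] w 1.002 j [-0.08  0.08  1.94  0.    1.12  0.15]
```

Call:
servo_tool(
  twist=[
    [0,0,0],
    [0,0,0],
    [0,0,0],
    [0,0,0],
    [0,0,0],
    [0,0,0],
    [0,0,0],
    [0,0,0],
  ],
  xyz=[
    [0,0,1],
    [0,0,2],
    [0,0,3],
    [0,0,4],
    [-0.5,-2,4],
    [-1,-5,0],
    [-1,-5,0],
    [-1,-5,0],
  ],
  fingers=[1,1,1,1,1,1,1,1],
)

```text
time: 14.52
tool_pos: [0.5127, -0.1413, 0.1764]
tool_rot: [0.704, 0.08, 0.701, -0.081]
contact_force: [-0.0, 0.5, -0.1]
gripper_width: 0.998
```

```bash
python3 - <<'E'
from fit import *
tool()
o=[]
I={}
for n in("top","side"):
    im=vision.grab_frame(n)[:,:,::-1].copy(); cv2.imwrite(f"pics/{n}7.png",im);u,v=proj(n,[.548,.03,.06]).astype(int); o.append(cv2.resize(im[v-35:v+35,u-35:u+35],(390,390),interpolation=cv2.INTER_CUBIC))
    I[n]=cv2.cvtColor(im,cv2.COLOR_BGR2GRAY)
cv2.imwrite("pics/g7.png",np.hstack(o))
E
```

```text
t 14.53 pos [ 0.5127 -0.1413  0.1764] jaw -0.2275 tilt [ 0.003 -0.001 -1.   ] F [-0.   0.5 -0.1] Tq [ 0.   -0.04  0.02] w 0.998 j [-0.41 -0.13  1.89  0.    1.39 -0.18]
```

View pics/g7.png

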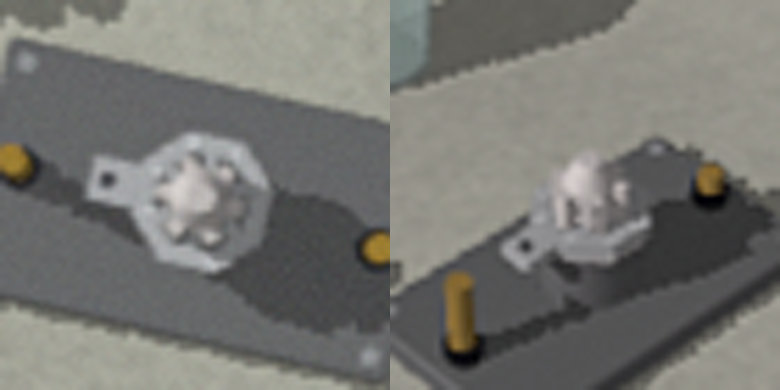

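The small plate is home, with its tab pointing left to the tall terminal (top crop, tab hole at 107,180). Next is the large plate.

Call:
servo_tool(
  twist=[
    [0,0,0.1],
    [0,0,0.1],
    [0,0,0.1],
    [0,0,0.07],
    [0,0,0],
    [0,0,0],
  ],
  xyz=[
    [-1.6,-2.4,-1],
    [-1.6,-2.4,-2],
    [-1.6,-2.4,-3],
    [-1.4,-2.2,-3],
    [0,0,-2],
    [0,0,0],
  ],
  fingers=[1,1,1,1,1,1],
)

```text
time: 15.38
tool_pos: [0.4499, -0.2328, 0.0634]
tool_rot: [0.705, -0.049, 0.706, 0.051]
contact_force: [-0.0, 0.4, 0.8]
gripper_width: 1.001
```

```bash
python3 - <<'E'
from h import *
tool()
o=[]
for n in("top","side"):
    im=vision.grab_frame(n)[:,:,::-1].copy(); u,v=proj(n,[.45,-.234,.05]).astype(int); o.append(cv2.resize(im[v-40:v+40,u-40:u+40],(390,390),interpolation=cv2.INTER_CUBIC))
cv2.imwrite("pics/g8.png",np.hstack(o))
E
```

```text
t 15.38 pos [ 0.4499 -0.2328  0.0634] jaw 0.142 tilt [-0.002  0.002 -1.   ] F [-0.   0.4  0.8] Tq [-0.04  0.04  0.02] w 1.001 j [-0.62 -0.06  2.02  0.    1.18 -0.77]
```

View pics/g8.png

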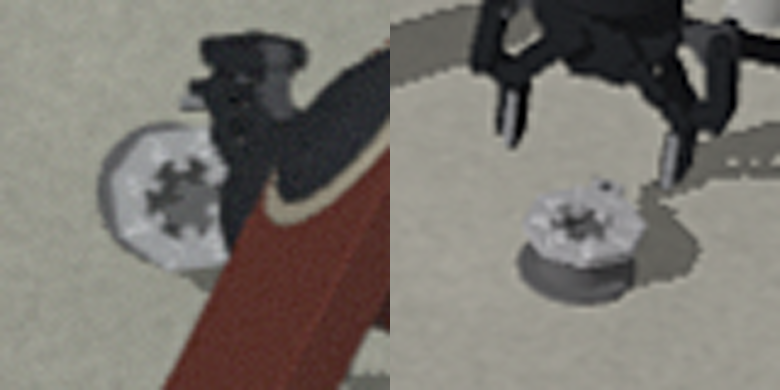

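Call:
servo_tool(
  twist=[
    [0,0,0],
    [0,0,0],
    [0,0,0],
    [0,0,0],
    [0,0,0],
  ],
  xyz=[
    [0.05,-0.1,-1],
    [0,0,-1.5],
    [0,0,-1.5],
    [0,0,-0.9],
    [0,0,0],
  ],
  fingers=[1,1,1,1,1],
)

```text
time: 16.1
tool_pos: [0.4502, -0.2341, 0.0136]
tool_rot: [0.705, -0.05, 0.706, 0.051]
contact_force: [-0.1, -0.2, -0.1]
gripper_width: 1.0
```

```bash
python3 - <<'E'
from h import *
tool()
o=[]
for n in("side",):
    im=vision.grab_frame(n)[:,:,::-1].copy(); u,v=proj(n,[.45,-.234,.04]).astype(int); o.append(cv2.resize(im[v-35:v+35,u-35:u+35],(490,490),interpolation=cv2.INTER_CUBIC))
cv2.imwrite("pics/g9.png",np.hstack(o))
E
```

```text
t 16.1 pos [ 0.4502 -0.2341  0.0136] jaw 0.1419 tilt [-0.002  0.002 -1.   ] F [-0.1 -0.2 -0.1] Tq [-0.05  0.04 -0.02] w 1.0 j [-0.63  0.02  2.04 -0.    1.08 -0.77]
```

View pics/g9.png

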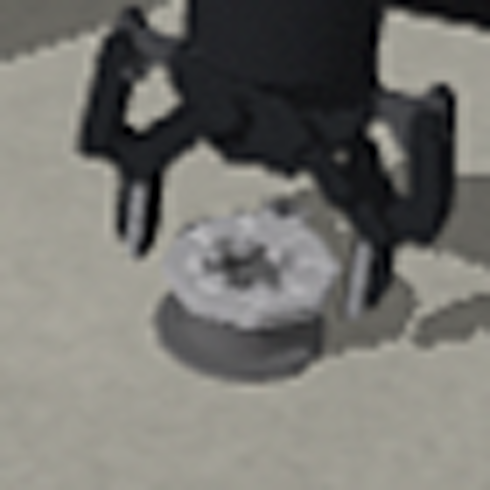

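The fingers straddle the large plate. Closing on it.

Call:
servo_tool(
  twist=[
    [0,0,0],
    [0,0,0],
    [0,0,0],
    [0,0,0],
    [0,0,0],
    [0,0,0],
    [0,0,0],
  ],
  xyz=[
    [0,0,0],
    [0,0,0],
    [0,0,0],
    [0,0,0],
    [0,0,0],
    [0,0,0],
    [0,0,0],
  ],
  fingers=[0.7,0.6,0.5,0.3,0.1,0.0,0.0],
)

```text
time: 17.02
tool_pos: [0.452, -0.2354, 0.0162]
tool_rot: [0.706, -0.051, 0.705, 0.05]
contact_force: [0.4, -0.1, 5.5]
gripper_width: 0.75
```

```bash
python3 - <<'E'
from h import *
tool()
E
```

```text
t 17.02 pos [ 0.452  -0.2354  0.0162] jaw 0.142 tilt [ 0.002 -0.001 -1.   ] F [ 0.4 -0.1  5.5] Tq [-0.01  0.05  0.01] w 0.75 j [-0.63  0.02  2.04 -0.    1.08 -0.77]
```

Call:
servo_tool(
  twist=[
    [0,0,0],
    [0,0,0],
    [0,0,0],
    [0,0,0],
    [0,0,-0.05],
    [0,0,-0.05],
    [0,0,-0.05],
    [0,0,-0.05],
  ],
  xyz=[
    [0,0,0.5],
    [0,0,1],
    [0,0,2.5],
    [0,0,3.5],
    [0.5,1.5,3.5],
    [1.4,3.5,0.5],
    [1.4,3.5,0],
    [1.4,3.5,0],
  ],
  fingers=[0,0,0,0,0,0,0,0],
)

```text
time: 18.02
tool_pos: [0.4982, -0.1136, 0.1304]
tool_rot: [0.707, 0.021, 0.707, -0.021]
contact_force: [0.6, -0.4, -0.9]
gripper_width: 0.752
```

Call:
servo_tool(
  twist=[
    [0,0,-0.05],
    [0,0,-0.05],
    [0,0,-0.05],
    [0,0,-0.02],
    [0,0,0],
    [0,0,0],
  ],
  xyz=[
    [1.4,3.5,0],
    [1.4,4,0],
    [1,4,0],
    [1,2.9,0],
    [0,0,-1],
    [0,0,0],
  ],
  fingers=[0,0,0,0,0,0],
)

```text
time: 18.77
tool_pos: [0.5448, 0.029, 0.1186]
tool_rot: [0.701, 0.08, 0.704, -0.081]
contact_force: [-1.1, 0.1, -1.0]
gripper_width: 0.75
```

```bash
python3 - <<'E'
from ov import *
tool()
p=manip.state()['tool_pos']
im=vision.grab_frame('side')[:,:,::-1]; cv2.imwrite("pics/side10.png",im)
ov("pics/side10.png","pics/o10.png",p[:2],p[2]+.0163,1.343-np.pi,66)
E
```

```text
t 18.77 pos [0.5448 0.029  0.1186] jaw -0.2277 tilt [-0.003 -0.    -1.   ] F [-1.1  0.1 -1. ] Tq [-0.03  0.03  0.04] w 0.75 j [-0.08 -0.04  1.9  -0.    1.28  0.14]
```

View pics/o10.png

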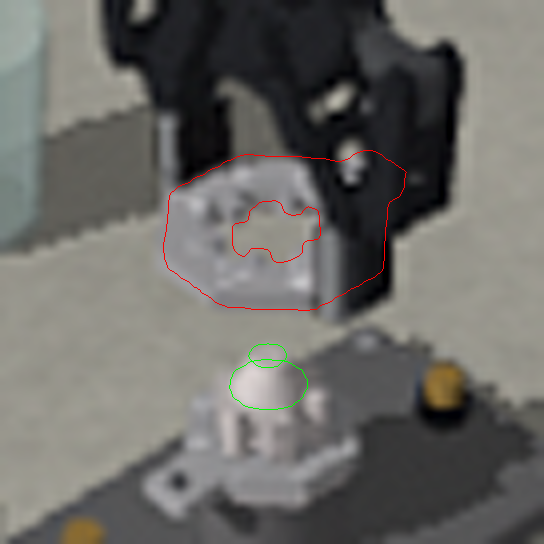

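```bash
python3 - <<'E'
from fit import *
def run(pic,x,y,zc,yaw,af,lim):
    g=cv2.cvtColor(cv2.imread(pic),cv2.COLOR_BGR2GRAY).astype(np.float32)
    c=proj('side',[x,y,zc]).astype(int); roi=(c[0]-34,c[1]-34,68,68); gg=g[roi[1]:roi[1]+68,roi[0]:roi[0]+68]
    def f(q):
        a,b,dz=q[0]/1000,q[1]/1000,q[2]/1000
        X=x+a*np.cos(yaw)-b*np.sin(yaw);Y=y+a*np.sin(yaw)+b*np.cos(yaw)
        m=slices('side',roi,X,Y,yaw,[(plate_polys(af),zc+dz+d) for d in(-.0035,0,.0035)])
        m0=slices('side',roi,x,y,yaw,[(plate_polys(af),zc+d) for d in(-.0035,0,.0035)])
        wt=cv2.dilate((m0>.3).astype(np.uint8),np.ones((7,7))).astype(np.float32); wt[:,34+lim:]=0; wt[:12,:]=0
        # exclude dark gripper
        wt[gg<60]=0
        return -ncc(m,gg,wt)
    for a in np.arange(-4,4.1,1): print(a,round(f((a,0,0)),3),end=' ; ')
    print(); 
    r=minimize(f,[0,0,0],method='Nelder-Mead',options=dict(initial_simplex=[[0,0,0],[2,0,0],[0,2,0],[0,0,2]]));print("opt",r.x,r.fun)
run("pics/side3.png",.5476,.0298,.147,1.343,54,4)
run("pics/side10.png",.5448,.0290,.1349,1.343-np.pi,66,5)
E
```

```text
-4.0 -0.017 ; -3.0 -0.039 ; -2.0 -0.058 ; -1.0 -0.079 ; 0.0 -0.096 ; 1.0 -0.105 ; 2.0 -0.113 ; 3.0 -0.116 ; 4.0 -0.11 ; 
opt [ 1.94606244 -1.36106719  1.39941161] -0.13862231373786926
-4.0 -0.245 ; -3.0 -0.222 ; -2.0 -0.186 ; -1.0 -0.161 ; 0.0 -0.139 ; 1.0 -0.122 ; 2.0 -0.091 ; 3.0 -0.083 ; 4.0 -0.079 ; 
opt [-6.33356797  6.43031295 -9.35533918] -0.4246745705604553
```

Call:
servo_tool(
  twist=[
    [0,0,0],
    [0,0,0],
    [0,0,0],
    [0,0,0],
    [0,0,0],
    [0,0,0],
  ],
  xyz=[
    [0,0,-1],
    [0,0,-1],
    [0,0,-1],
    [0,0,-0.5],
    [0,0,-0.2],
    [0,0,0],
  ],
  fingers=[0,0,0,0,0,0],
)

```text
time: 19.58
tool_pos: [0.5462, 0.0293, 0.083]
tool_rot: [0.703, 0.08, 0.702, -0.08]
contact_force: [-0.3, 0.4, -0.4]
gripper_width: 0.75
```

```bash
python3 - <<'E'
from ov import *
tool()
p=manip.state()['tool_pos']
im=vision.grab_frame('side')[:,:,::-1]; cv2.imwrite("pics/side11.png",im)
ov("pics/side11.png","pics/o11.png",p[:2],p[2]+.0163,1.343-np.pi,66)
E
```

```text
t 19.57 pos [0.5462 0.0293 0.083 ] jaw -0.2279 tilt [ 0. -0. -1.] F [-0.3  0.4 -0.4] Tq [0.02 0.02 0.01] w 0.75 j [-0.08  0.01  1.92 -0.    1.22  0.15]
```

View pics/o11.png

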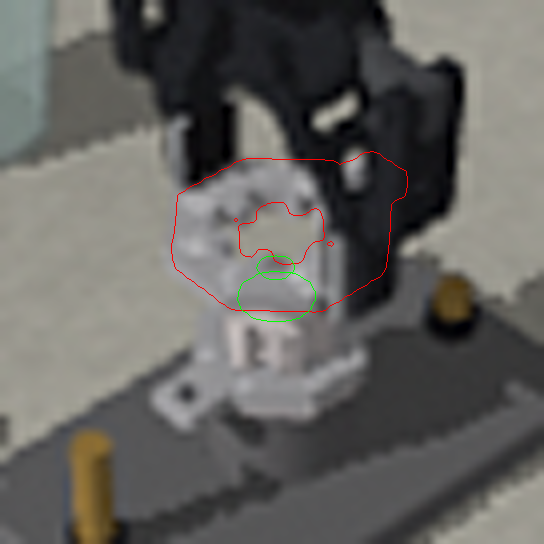

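Call:
servo_tool(
  twist=[
    [0,0,0],
    [0,0,0],
    [0,0,0],
    [0,0,0],
    [0,0,0],
    [0,0,0],
    [0,0,0],
    [0,0,0],
  ],
  xyz=[
    [0.1,-0.08,-0.2],
    [0,0,-0.22],
    [0,0,-0.22],
    [0,0,-0.22],
    [0,0,-0.22],
    [0,0,-0.22],
    [0,0,-0.22],
    [0,0,0],
  ],
  fingers=[0,0,0,0,0,0,0,0],
)

```text
time: 20.62
tool_pos: [0.5469, 0.0285, 0.0675]
tool_rot: [0.702, 0.08, 0.703, -0.08]
contact_force: [-0.0, 0.4, -1.3]
gripper_width: 0.746
```

```bash
python3 -c "from h import *;tool()"
```

```text
t 20.62 pos [0.5469 0.0285 0.0675] jaw -0.228 tilt [-0.001  0.    -1.   ] F [-0.   0.4 -1.3] Tq [-0.    0.08 -0.01] w 0.746 j [-0.08  0.03  1.92 -0.    1.19  0.14]
```

Spline-top height is at TCP 60.2 mm, so I'll approach it slowly.

Call:
servo_tool(
  twist=[
    [0,0,0],
    [0,0,0],
    [0,0,0],
    [0,0,0],
    [0,0,0],
    [0,0,0],
    [0,0,0],
  ],
  xyz=[
    [0,0,-0.15],
    [0,0,-0.15],
    [0,0,-0.15],
    [0,0,-0.12],
    [0,0,-0.12],
    [0,0,-0.12],
    [0,0,0],
  ],
  fingers=[0,0,0,0,0,0,0],
)

```text
time: 21.5
tool_pos: [0.547, 0.0285, 0.0596]
tool_rot: [0.702, 0.08, 0.703, -0.08]
contact_force: [0.2, 0.1, -1.3]
gripper_width: 0.753
```

```bash
python3 -c "from h import *;tool()"
```

```text
t 21.5 pos [0.547  0.0285 0.0596] jaw -0.228 tilt [-0. -0. -1.] F [ 0.2  0.1 -1.3] Tq [-0.02 -0.02 -0.01] w 0.753 j [-0.08  0.04  1.93 -0.    1.17  0.14]
```

Call:
servo_tool(
  twist=[
    [0,0,0],
    [0,0,0],
    [0,0,0],
    [0,0,0],
    [0,0,0],
  ],
  xyz=[
    [0,0,-0.1],
    [0,0,-0.1],
    [0,0,-0.1],
    [0,0,-0.1],
    [0,0,0],
  ],
  fingers=[0,0,0,0,0],
)

```text
time: 22.12
tool_pos: [0.547, 0.0285, 0.0556]
tool_rot: [0.702, 0.08, 0.703, -0.08]
contact_force: [0.4, -0.7, -0.9]
gripper_width: 0.752
```

```bash
python3 -c "from h import *;tool()"
```

```text
t 22.12 pos [0.547  0.0285 0.0556] jaw -0.228 tilt [-0. -0. -1.] F [ 0.4 -0.7 -0.9] Tq [-0.07  0.01 -0.  ] w 0.752 j [-0.08  0.05  1.93 -0.    1.16  0.14]
```

The plate is now 4 mm below the spline-top rest height with no force, so the teeth have dropped in. Home is at TCP of about 47.2 mm.

Call:
servo_tool(
  twist=[
    [0,0,0],
    [0,0,0],
    [0,0,0],
    [0,0,0],
    [0,0,0],
    [0,0,0],
    [0,0,0],
  ],
  xyz=[
    [0,0,-0.12],
    [0,0,-0.12],
    [0,0,-0.12],
    [0,0,-0.12],
    [0,0,-0.12],
    [0,0,-0.1],
    [0,0,0],
  ],
  fingers=[0,0,0,0,0,0,0],
)

```text
time: 23.0
tool_pos: [0.547, 0.0285, 0.0485]
tool_rot: [0.702, 0.08, 0.703, -0.08]
contact_force: [-0.6, -0.4, -1.4]
gripper_width: 0.756
```

```bash
python3 -c "from h import *;tool()"
```

```text
t 23.0 pos [0.547  0.0285 0.0485] jaw -0.228 tilt [-0. -0. -1.] F [-0.6 -0.4 -1.4] Tq [-0.14  0.07 -0.01] w 0.756 j [-0.08  0.06  1.93 -0.    1.15  0.14]
```

Call:
servo_tool(
  twist=[
    [0,0,0],
    [0,0,0],
    [0,0,0],
    [0,0,0],
  ],
  xyz=[
    [0,0,-0.07],
    [0,0,-0.07],
    [0,0,-0.04],
    [0,0,0],
  ],
  fingers=[0,0,0,0],
)

```text
time: 23.5
tool_pos: [0.5471, 0.0285, 0.0472]
tool_rot: [0.703, 0.08, 0.703, -0.08]
contact_force: [-2.3, 0.5, 2.5]
gripper_width: 0.754
```

```bash
python3 -c "from h import *;tool()"
```

```text
t 23.5 pos [0.5471 0.0285 0.0472] jaw -0.228 tilt [-0. -0. -1.] F [-2.3  0.5  2.5] Tq [-0.14  0.35  0.07] w 0.754 j [-0.08  0.06  1.93 -0.    1.15  0.14]
```

Contact came at the expected height. One small push to seat it, then release.

Call:
servo_tool(
  twist=[
    [0,0,0],
    [0,0,0],
  ],
  xyz=[
    [0,0,-0.06],
    [0,0,0],
  ],
  fingers=[0,0],
)

```text
time: 23.75
tool_pos: [0.5472, 0.0285, 0.0472]
tool_rot: [0.702, 0.08, 0.703, -0.08]
contact_force: [-4.4, -1.0, 5.2]
gripper_width: 0.749
```

```bash
python3 -c "from h import *;tool()"
```

```text
t 23.75 pos [0.5472 0.0285 0.0472] jaw -0.228 tilt [-0. -0. -1.] F [-4.4 -1.   5.2] Tq [-0.14  0.66  0.01] w 0.749 j [-0.08  0.06  1.93 -0.    1.15  0.14]
```

Call:
servo_tool(
  twist=[
    [0,0,0],
    [0,0,0],
    [0,0,0],
    [0,0,0],
    [0,0,0],
  ],
  xyz=[
    [0,0,0.08],
    [0,0,0],
    [0,0,0],
    [0,0,0],
    [0,0,0],
  ],
  fingers=[0.85,0.95,1,1,1],
)

```text
time: 24.38
tool_pos: [0.5471, 0.0285, 0.047]
tool_rot: [0.702, 0.08, 0.703, -0.08]
contact_force: [0.4, 0.1, 0.1]
gripper_width: 0.994
```

Call:
servo_tool(
  twist=[
    [0,0,0],
    [0,0,0],
    [0,0,0],
    [0,0,0],
    [0,0,0],
    [0,0,0],
    [0,0,0],
    [0,0,0],
  ],
  xyz=[
    [0,0,0.8],
    [0,0,2],
    [0,0,3],
    [0,0,4],
    [-0.5,-2,4],
    [-1,-5,0],
    [-1,-5,0],
    [-1,-5,0],
  ],
  fingers=[1,1,1,1,1,1,1,1],
)

```text
time: 25.38
tool_pos: [0.5122, -0.1431, 0.1875]
tool_rot: [0.704, 0.08, 0.701, -0.081]
contact_force: [0.5, 0.4, -0.1]
gripper_width: 1.001
```

```bash
python3 - <<'E'
from fit import *
tool()
o=[]
I={}
for n in("top","side"):
    im=vision.grab_frame(n)[:,:,::-1].copy(); cv2.imwrite(f"pics/{n}12.png",im);u,v=proj(n,[.548,.03,.06]).astype(int); o.append(cv2.resize(im[v-35:v+35,u-35:u+35],(390,390),interpolation=cv2.INTER_CUBIC))
    I[n]=cv2.cvtColor(im,cv2.COLOR_BGR2GRAY)
cv2.imwrite("pics/g12.png",np.hstack(o))
E
```

```text
t 25.38 pos [ 0.5122 -0.1431  0.1875] jaw -0.2275 tilt [ 0.003 -0.001 -1.   ] F [ 0.5  0.4 -0.1] Tq [-0.05 -0.07 -0.02] w 1.001 j [-0.41 -0.14  1.88  0.    1.41 -0.18]
```

View pics/g12.png

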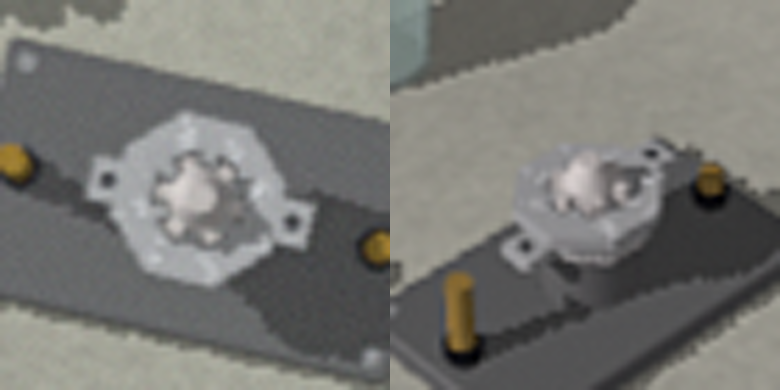

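View pics/top12.png

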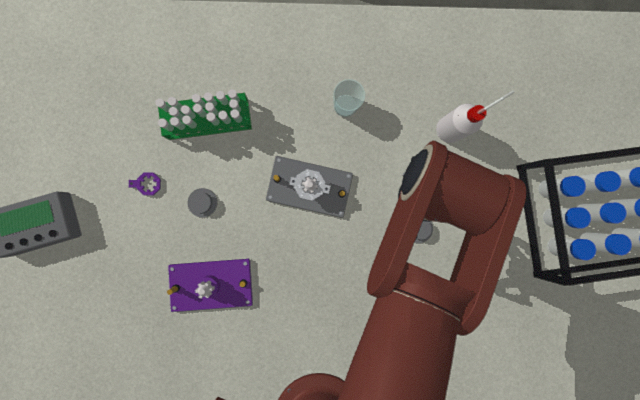

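Both plates are stacked, with the tab holes at crop (107,180) towards the tall terminal and (292,222) towards the short one. That makes them about 76 mm apart. The rack, beaker and bottle haven't moved and the arm is clear.

```bash
python3 -c "from h import *;print(job.job_done());tool()"
```

```text
the job is handed in; nothing more can be done
None
the job is handed in; nothing more can be done
```

Both plates are home on the spine and released, and I handed the job in at about 25 s of the 72 s allowed. The handing-in call gives no verdict, so success rests on my own checks below.

- **Small plate:** it went on first, with its tab towards the tall terminal. The teeth dropped in at the spline angle I had measured from the pictures, without any searching. It touched down at the expected home height, and I pressed to about 8 N vertical (under 10 N in all).
- **Large plate:** it went on top, with its tab on the short terminal's side. It also slid in without force and seated at the expected height with about 5 N vertical (under 7 N in all).
- **Last pictures:** both plates lie flat around the spine, with the tab holes opposite each other and about 76 mm apart. The gripper is open and clear with near-zero force. The rack, bottle and beaker look unmoved.

One check gave no usable result: an image fit of the large plate while it was in the gripper, where contrast was too low. I allowed about 1.5 mm for its offset along the tab, using the earlier picture fit and an overlay. The force-free descent showed no sign that this was wrong.

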